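# Screw the cap onto the tablet tub

## Task

Close the white tablet tub that stands in the clamp: pick up the big ribbed screw cap from the counter and set it level on the tub's threaded neck, turn it gently backwards (anticlockwise from above) until it drops into the thread start, then screw it clockwise until it is fully home, and let go. Do not force it: the tub must not be twisted round in its clamp and the cap must not be pressed or wrenched hard on the thread. Leave the other things on the counter where they are.

Things in the scene. Friction and masses are not known exactly. Their poses are not given: they have to be found in the camera images.
- cap_center (a point): Centre of the loose white ribbed screw cap (62 mm outside diameter, 34 mm high, 45 g), half-way up; it stands on the counter open side down, so its z axis points up along the cap's axis. Inside, 5 mm above the lower edge, three round lugs (5 mm) point inward, 120 degrees apart.
- rim (a point): Top of the tub's neck, on its axis, 124 mm above the counter, fixed to the clamp; z up. Neck 43 mm across with a 6 mm high coned top that centres the cap (about 1 mm play). Three-start thread, 53 mm across, the angle of its starts is NOT measured and differs every time. The tub's shoulder (62 mm across, sloping out to 84 mm) is 34 mm below.
- crest (a point): Where the cap's centre is when the lugs rest on the flat crest of the thread: 2 mm above the rim point. From here a clockwise turn jams on upright thread ends (5 mm tall) and the cap stays high; at most 95 degrees anticlockwise brings the lugs over the starts, where an upright wall stops them. Lugs standing on the upright ends are 5 mm higher; turn anticlockwise off them.
- start (a point): Where the cap's centre is when the cap has dropped into the thread start (6.5 mm below the rim point, a drop of about 8.5 mm). From here about 75 degrees clockwise leads it down 6 mm (4.7 mm per radian; the lugs have 2 mm of vertical play in the groove) to a firm stop, which is home.
- home (a point): Where the cap's centre is when the cap is fully home: 12.5 mm below the rim point. The cap's lower edge is then 4.5 mm above the shoulder.
- cradle: The grey clamp that holds the tub: base plate 130 x 150 x 8 mm on the counter, two jaws up to 53 mm high on either side (local +y and -y) and a screw knob on the -y side. Origin under its centre, below the neck's axis, z up.
- tub (a joint): Turn of the tub in its clamp, rad, anticlockwise from above positive, 0 at the start. The clamp holds it by friction and it begins to slip at about 0.8 N m. Contact forces of cap on tub over 50 N count as forcing it.
- small_cap: A smaller white cap that does not fit, 40 mm across, 20 mm high, standing on the counter; origin under its centre. Leave it.
- carton: White carton 50 x 110 x 70 mm; origin under its centre. Leave it.
- bottle: Amber glass jar 60 mm across, 110 mm high; origin under its centre. Leave it.
- blister: Flat aluminium tablet strip 44 x 98 x 8 mm; origin under its centre. Leave it.
- spatula: Spatula about 200 mm long lying flat. Leave it.
- carton2: Small yellow carton 60 x 90 x 30 mm; origin under its centre. Leave it.
Things that resemble listed ones, but are neither listed nor needed, are in the scene too. What is shaped like the part that bears cap_center but red or turquoise is not meant.

How it is judged (in metres and radians):
On the way:
1. the cap sits level on the neck, dropped into the thread start (centre 4 to 9 mm below the rim point) (z of cap_center in the frame of rim between -0.009 and -0.004 m and horizontal distance between cap_center and rim below 0.003 m and angle between cap_center's own z axis and vertical below 0.07 rad), for 0.1 s.
At the end, for the whole second after the job is handed in: the cap is screwed home on the tub: its centre 11 to 15 mm below the rim point, within 3 mm of the neck's axis, level to 0.05 rad, released; the tub not turned by more than 0.15 rad (z of cap_center in the frame of rim between -0.015 and -0.011 m and horizontal distance between cap_center and rim below 0.003 m and angle between cap_center's own z axis and vertical below 0.05 rad and value of joint tub between -0.15 and 0.15 rad); the robot touches nothing.
It fails at once if the tub is twisted round in its clamp by more than 0.15 rad (value of joint tub above 0.15 rad or value of joint tub below -0.15 rad).
It fails at once if the cap is pressed or wrenched on the tub with more than 50 N (contact force between cap and cradle above 50 N).
It fails at once if one of the other things on the counter (small cap, cartons, glass jar, tablet strip, spatula) is moved by more than 30 mm (distance of any of small_cap, carton, bottle, blister, spatula, carton2 from where it was at the start of the episode above 0.03 m).
It also fails if it takes over 72 s, if anything falls off the work surface, if the arm or the gripper's body presses on something with over 40 N, if the wrist force passes 120 N, or if a joint passes its speed limit or range.

## Robot

A 6-joint arm with a two-finger parallel gripper is mounted at the origin on the work surface. World frame = base frame: x ahead of the robot, y to its left, z up, the work surface at z = 0. Lengths are in mm, angles in rad, forces in N, time in s.
With the tool pointing down it reaches from about 275 to 1000 mm from the base axis. Payload 8.4 kg.
Tool frame: the origin (TCP) lies on the centre line of the jaws, within the pads' length; the fingertips stand 22 mm ahead of it and the grasp point (between the pads) lies 3 mm ahead of it; z points along the fingers, x is the direction in which the jaws open and shut, and the axes are right-handed (so a half turn about z gives the same grasp; the last joint's range is limited). The gripper opens to 85 mm and grips with 20 to 120 N. Pads are 22 mm wide; open, the fingers measure 114 mm over their backs; the gripper's body (76 mm by 85 mm) begins 54 mm behind the grasp point. The pads swing forward as they close: fully open they stand 13 mm farther back than shut.
Start: joints at [1.151, 0.353, 1.633, -0, 1.155, -0.002], TCP at [253.593, 571.243, 253.281] pointing down, gripper open.
Joint ranges: [-2.63, 2.63], [-0.92, 2.1], [0.06, 2.66], [-1.3, 4.44], [0, 2.69], [-3.02, 3.02]. Speed limits (rad/s): [2.22, 2.22, 2.79, 3.14, 3.14, 3.14].

## Interface

Orientations are given as [roll, pitch, yaw] about the fixed x, y, z axes, in that order (R = Rz(yaw) Ry(pitch) Rx(roll)).
In Python, from rig import status, viewer, job gives the robot as it stands.
- The arm moves only by the tool send_rows, never from a script. Its argument "plan" is a list of rows, each a list of 3 entries, a list of its own where there are three numbers: the shift along the tool's x, y, z in m, then the turn, a rotation vector about the tool's x, y, z in rad, then the opening, from -1 (shut) to 1 (fully open). In form: [[[x, y, z], [rx, ry, rz], jaw], ...]. A call has exactly 5 rows; each row is the pose to reach, as a shift and turn from the pose measured when the call began, along the tool's axes at that moment; what a row does not reach only later rows make up. A row lasts 1/12 s, in which the tool goes at most 41.7 mm and 7.16 degrees, less where a joint would pass 70% of its speed; a pose out of reach is approached as far as the arm can. A call with a gripper value outside its range is refused whole. The fingers move at their own pace and stop on an object; "squeeze" is the grip in N (left out, the last holds). Time passes only in rows, so rows that repeat a pose let the fingers close, or fill a call up. It gives the time, the measured TCP pose, the force and the opening at its end, in the units of the state.
- status.sense(): the state, without advancing time (a new reading comes with each control period).
- viewer.grab_frame(name): name is "side" or "top"; returns the picture (420x560x3 uint8, red, green, blue); there is no depth.
- viewer.camera_params(name): a dict with "intrinsics" (3x3 intrinsics, pixels), "xyz" and "orientation" of the camera in the world. Camera axes: x right, y down, z forward; pixel columns grow to the right and rows downward; lengths in mm; the calibration is good to about 2 mm. A picture is of the moment at which its call begins. camera_params takes no time and is no camera call.
- job.sign_off(): hands the job in, once; it reports no verdict.
Trained networks look in the newest picture that a camera, given by its name, has taken for a name from the list of things; names that differ only in an ending like _2 or _b are one class to them, and where a whole thing is asked for, a point or a joint stands for the part that bears it (a point fixed in the world has none). Each returns a list of dicts, best first, with "p" (0 to 1); they miss things now and then, are a little off and sometimes report something else, mostly with a low value. They report only what shows in the picture. A call takes as long as a camera call. They do not tell look-alikes from the thing itself.
- viewer.cut_out(label, camera): "mask" (420x560 bool, what is visible of it) and "extent" ([left, top, width, height] in pixels, round what is visible of it).
The state is a dict: "clock": time; "qpos": joint angles; "qvel": joint speeds; "joint_efforts": joint torques, N m; "eef_pos": TCP position; "tcp_rot": TCP orientation; "contact_force": force on the tool from outside, world axes, zero at the start; "wrist_torque": the same for the moment, N m; "opening": opening from 0.0 (shut) to 1.0 (fully open).
Only numpy, scipy, OpenCV 4.12 (cv2) and the standard library are available. Lean on these libraries where they do the work, as an engineer would, in place of code of your own. Each camera call takes 0.05 s, during which the arm holds its last target.

## Working session

There is one attempt and no reset: what is moved stays moved. The work goes in short steps, Python scripts to look and compute and a tool call to move; the robot and the scene stay as the last step left them, time stands still between calls to the robot, and variables do not carry over. Pictures are saved under pics/ and viewed, and the job is handed in when it is done.

Besides the shell and the picture viewer there is one more tool, called after "Call:" as name(argument=value, ...), one argument or row to a line, values as JSON. send_rows: Moves the arm, as the interface text tells. Its arguments: {"type":"object","properties":{"plan":{"type":"array"},"squeeze":{"type":"number"}},"required":["plan"]}

```bash
ls; mkdir -p pics; python3 - <<'E'
from rig import status, viewer, job
import cv2
for n in("side","top"):
    im=viewer.grab_frame(n); cv2.imwrite(f"pics/{n}0.png",im[:,:,::-1]); print(viewer.camera_params(n))
    for l in("cap_center","cradle","small_cap","tub"):
        try:
            for r in viewer.cut_out(l,n)[:3]: print(n,l,r["p"],r["extent"])
        except Exception as e: print(l,e)
print(status.sense())
E
```

```text
pics
{'intrinsics': array([[522.01411837,   0.        , 276.8113928 ],
       [  0.        , 522.01411837, 212.59226018],
       [  0.        ,   0.        ,   1.        ]]), 'xyz': array([  171.15591441, -1123.40924625,   937.32477725]), 'orientation': array([-2.19047477, -0.01404252, -0.30234392])}
side cap_center 0.97 [307.8, 299.7, 25.1, 30.3]
side cap_center 0.81 [272.4, 273.7, 27.6, 26.1]
side cap_center 0.77 [268.8, 243.0, 21.2, 21.9]
side cradle 0.56 [230.6, 185.5, 62.9, 58.6]
side small_cap 0.53 [236.4, 243.9, 16.7, 18.2]
side small_cap 0.22 [254.5, 325.6, 46.3, 44.7]
side tub 0.9 [249.4, 187.4, 29.2, 43.3]
{'intrinsics': array([[394.2099562 ,   0.        , 274.24329369],
       [  0.        , 394.2099562 , 210.29969961],
       [  0.        ,   0.        ,   1.        ]]), 'xyz': array([414.96099037, -19.13817722, 987.74780002]), 'orientation': array([-2.98694788e+00,  1.45440286e-03, -1.57431909e+00])}
top cap_center 0.82 [290.8, 217.7, 26.0, 27.1]
top cap_center 0.68 [339.4, 225.4, 29.1, 21.2]
top cap_center 0.64 [384.3, 205.6, 30.5, 26.9]
top cradle 0.83 [201.5, 202.3, 74.8, 63.5]
top small_cap 0.72 [280.6, 259.6, 14.5, 13.9]
top tub 0.56 [214.9, 211.6, 37.7, 40.8]
{'clock': 0.5, 'qpos': array([ 1.15062947e+00,  3.53025701e-01,  1.63344674e+00, -9.67374586e-06,
        1.15516244e+00, -2.42633688e-03]), 'qvel': array([-0.00272832,  0.00041866, -0.00290715, -0.00029103, -0.00074098,
        0.00039389]), 'joint_efforts': array([-1.70970143e-03, -6.04709816e+01, -3.42174661e+01, -2.35574153e-04,
        2.39025008e-03, -2.15704063e-05]), 'eef_pos': array([253.57237636, 571.23492716, 253.24487079]), 'tcp_rot': array([3.14158391e+00, 4.22511583e-05, 1.15305972e+00]), 'contact_force': array([-0.72945403,  0.53674351, -1.31359861]), 'wrist_torque': array([-0.00404368,  0.052575  , -0.01864126]), 'opening': 0.9999327001227127}
```

View pics/side0.png

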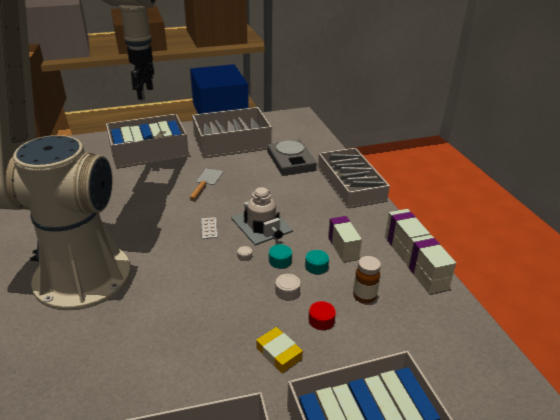

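View pics/top0.png

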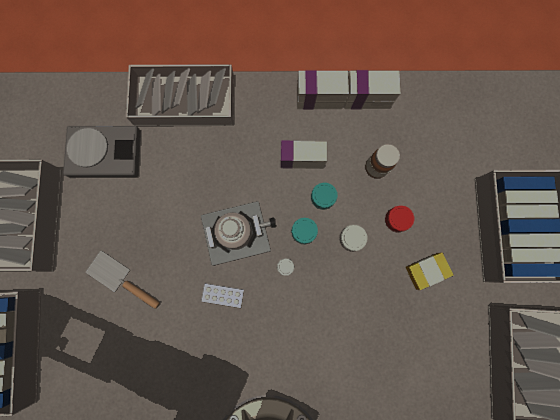

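```bash
cat > h.py <<'E'
import numpy as np, cv2
from scipy.spatial.transform import Rotation as R
from scipy.optimize import minimize
from rig import status, viewer, job
def P(n):
    c=viewer.camera_params(n); return c["intrinsics"],R.from_euler("xyz",c["orientation"]).as_matrix(),c["xyz"]
def proj(n,X):
    K,Rm,t=P(n); p=(np.atleast_2d(X)-t)@Rm@K.T; return p[:,:2]/p[:,2:]
def ray(n,uv,z):
    K,Rm,t=P(n); d=Rm@np.linalg.inv(K)@np.array([uv[0],uv[1],1]); return t+d*(z-t[2])/d[2]
def cyl(x,y,z0,z1,r):
    a=np.linspace(0,2*np.pi,60)
    return np.array([[x+r*np.cos(b),y+r*np.sin(b),z] for z in(z0,z1) for b in a])
def hull(n,*c): return cv2.convexHull(proj(n,cyl(*c)).astype(np.float32))[:,0]
def show(n,name,box,polys=(),s=6,im=None):
    im=viewer.grab_frame(n) if im is None else im
    u,v,w,h=box; c=cv2.resize(im[v:v+h,u:u+w,::-1],None,fx=s,fy=s,interpolation=cv2.INTER_CUBIC)
    for p in polys: cv2.polylines(c,[np.int32((p-[u,v]+0.5)*s*16-8)],True,(0,0,255),1,cv2.LINE_AA,4)
    cv2.imwrite("pics/"+name,c)
def fit(n,mask,x,y,z0,z1,r):
    S=8; ys,xs=np.where(mask); b=[xs.min()-8,ys.min()-8,xs.max()-xs.min()+17,ys.max()-ys.min()+17]
    m=cv2.resize(mask[b[1]:b[1]+b[3],b[0]:b[0]+b[2]].astype(np.uint8),None,fx=S,fy=S,interpolation=cv2.INTER_NEAREST)
    def f(q):
        g=np.zeros_like(m); cv2.fillPoly(g,[np.int32((hull(n,q[0],q[1],z0,z1,r)-b[:2]+.5)*S)],1)
        return -(g&m).sum()/(g|m).sum()
    o=minimize(f,[x,y],method="Nelder-Mead",options=dict(initial_simplex=[[x,y],[x+8,y],[x,y+8]],xatol=.1))
    return o.x,-o.fun
E
python3 - <<'E'
from h import *
print(ray("top",(354,236),34),ray("side",(288,281),34))
print(ray("top",(231,228),124),ray("side",(262,192),124))
for n,c in(("top",(354,238)),("side",(288,286))):
    im=viewer.grab_frame(n)
    for r in viewer.cut_out("cap_center",n):
        m=r["mask"]
        if m[c[1],c[0]]:
            print(n,r["p"],r["extent"],fit(n,m,*ray(n,c,20)[:2],0,34,31))
for n,b in(("top",(195,195,90,75)),("side",(225,175,80,75))): show(n,n+"1.png",b,s=8)
E
```

```text
[ 499.88924829 -211.32320694   34.        ] [ 499.05783866 -209.37700687   34.        ]
[510.51565464  77.02509964 124.        ] [511.13107712  69.4046903  124.        ]
top 0.79 [341.9, 224.1, 26.6, 25.3] (array([ 524.13303472, -187.43718335]), np.float64(-323564646712205.4))
side 0.78 [274.3, 272.6, 25.1, 30.5] (array([ 508.30580608, -248.37172549]), np.float64(-324498110255766.1))h.py:25: RuntimeWarning: overflow encountered in scalar negative
  return -(g&m).sum()/(g|m).sum()
```

View pics/top1.png

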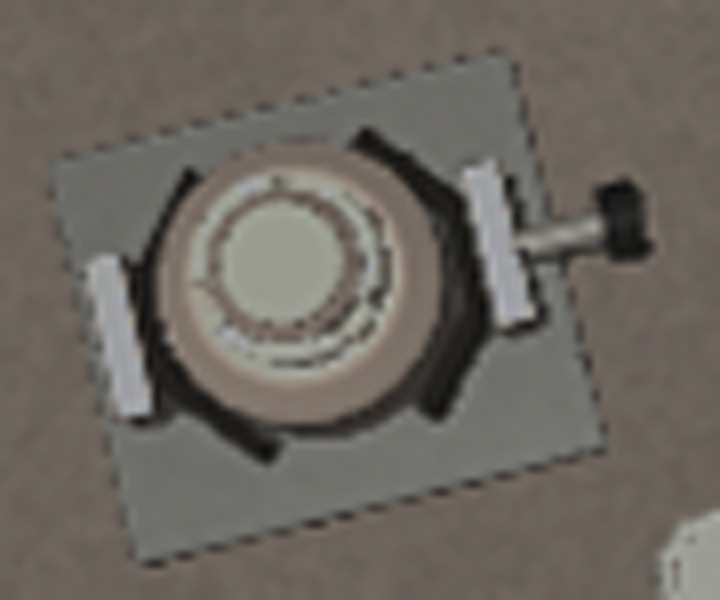

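View pics/side1.png

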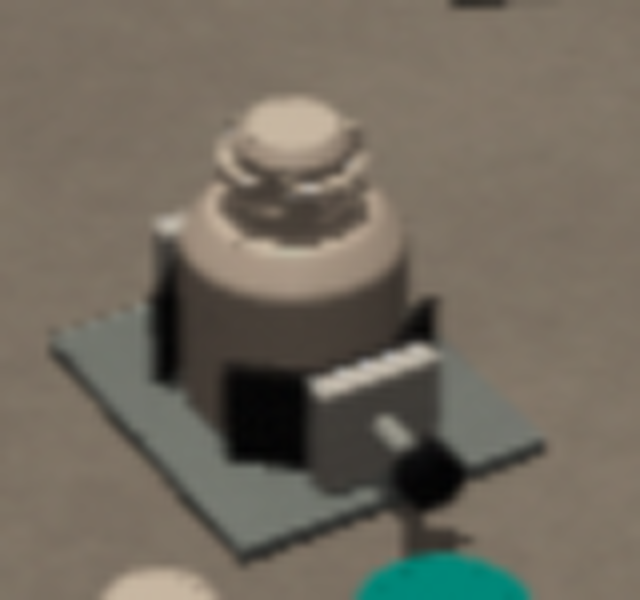

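```bash
sed -i 's/-(g&m).sum()\/(g|m).sum()/-float((g\&m).sum())\/float((g|m).sum())/' h.py
python3 - <<'E'
from h import *
for n,c in(("top",(354,238)),("side",(288,286))):
    im=viewer.grab_frame(n)
    for r in viewer.cut_out("cap_center",n):
        m=r["mask"]
        if m[c[1],c[0]]:
            q,s=fit(n,m,*ray(n,c,20)[:2],0,34,31);print(n,r["p"],q,s)
            show(n,n+"2.png",(c[0]-30,c[1]-25,60,50),[hull(n,*q,0,34,31)],s=10,im=im)
f=lambda p,o,s:np.array(o)+(np.array(p)+.5)/s-.5
print(ray("top",f((282,265),(195,195),8),124), ray("side",f((292,126),(225,175),8),124))
pl=[(50,160),(510,50),(605,445),(140,565)]
c=[ray("top",f(p,(195,195),8),8) for p in pl]; print(np.array(c),np.mean(c,0), [np.linalg.norm(c[i]-c[i-1]) for i in range(4)])
ps=[(50,345),(245,560),(545,445)]
c=[ray("side",f(p,(225,175),8),8) for p in ps]; print(np.array(c),(c[0]+c[2])/2,[np.linalg.norm(c[i]-c[1]) for i in range(3)])
E
```

```text
top 0.65 [ 496.20083531 -211.65302001] 0.9361288175511353
side 0.6 [ 497.02673965 -211.57262934] 0.9447616587004263
[511.21716636  79.65054879 124.        ] [510.98048374  78.5741381  124.        ]
[[557.55250736 166.23072902   8.        ]
 [592.0926444   21.88814976   8.        ]
 [467.76701477  -7.85563708   8.        ]
 [431.47953899 135.34917016   8.        ]] [512.22292638  78.90310296   8.        ] [np.float64(129.80009256655208), np.float64(148.41765816290135), np.float64(127.83409185035929), np.float64(147.73082857879515)]
[[430.28675532 129.82321484   8.        ]
 [466.69739947 -14.84309426   8.        ]
 [589.77033706  18.66916589   8.        ]] [510.02854619  74.24619036   8.        ] [np.float64(149.17800104389408), np.float64(0.0), np.float64(127.55398679667852)]
```

View pics/top2.png

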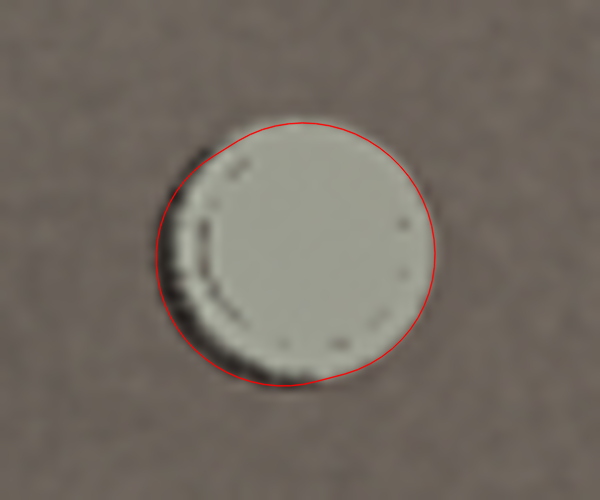

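View pics/side2.png

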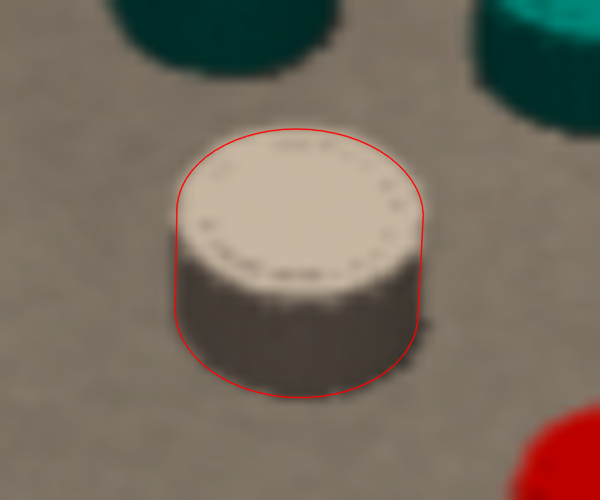

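```bash
cat > go.py <<'E'
import sys,numpy as np
from scipy.spatial.transform import Rotation as R
from rig import status
s=status.sense(); M=R.from_euler("xyz",s["tcp_rot"]); p=s["eef_pos"]
a=[float(v) for v in sys.argv[1:]]
print("t",round(s["clock"],2),"pos",p.round(1),"rot",s["tcp_rot"].round(3),"q",s["qpos"].round(2),"F",s["contact_force"].round(1),"T",s["wrist_torque"].round(2),"op",round(s["opening"],3))
if len(a)>=3:
    T=R.from_euler("xyz",[np.pi,0,a[3] if len(a)>3 else s["tcp_rot"][2]])
    print("shift",((M.inv().apply(np.array(a[:3])-p))/1000).round(4),"rot",(M.inv()*T).as_rotvec().round(4))
E
python3 go.py 497 -211.3 200 -0.35
```

```text
t 1.0 pos [253.6 571.2 253.3] rot [-3.142  0.     1.153] q [ 1.15  0.35  1.63  0.    1.16 -0.  ] F [ 0.1 -0.4 -0.1] T [ 0.01 -0.02  0.01] op 0.998
shift [-0.6165  0.54    0.0533] rot [0.    0.    1.503]
```

Call:
send_rows(
  plan=[
    [[-0.031,0.027,0],[0,0,0.08],1],
    [[-0.062,0.054,0],[0,0,0.16],1],
    [[-0.093,0.081,0],[0,0,0.24],1],
    [[-0.123,0.108,0],[0,0,0.32],1],
    [[-0.154,0.135,0],[0,0,0.4],1],
  ],
)

```text
clock: 1.42
eef_pos: [314.6, 374.1, 253.3]
tcp_rot: [3.142, -0.0, 0.75]
contact_force: [1.7, 0.8, 0.4]
opening: 1.003
```

```bash
python3 go.py 497 -211.3 200 -0.35
```

```text
t 1.42 pos [314.6 374.1 253.3] rot [ 3.142 -0.     0.75 ] q [ 0.87  0.14  1.92 -0.    1.08  0.12] F [1.7 0.8 0.4] T [-0.05 -0.08  0.  ] op 1.003
shift [-0.2654  0.5527  0.0532] rot [-1.0000e-04 -3.0000e-04  1.0997e+00]
```

Call:
send_rows(
  plan=[
    [[-0.018,0.037,0],[0,0,0.08],1],
    [[-0.036,0.074,0],[0,0,0.16],1],
    [[-0.053,0.111,0],[0,0,0.24],1],
    [[-0.071,0.148,0],[0,0,0.32],1],
    [[-0.089,0.184,0],[0,0,0.4],1],
  ],
)

```text
clock: 1.83
eef_pos: [375.1, 176.9, 253.6]
tcp_rot: [-3.141, -0.001, 0.346]
contact_force: [0.3, -0.3, -0.0]
opening: 0.996
```

```bash
python3 go.py 497 -211.3 200 -0.35
```

```text
t 1.83 pos [375.1 176.9 253.6] rot [-3.141e+00 -1.000e-03  3.460e-01] q [ 0.44  0.01  2.06 -0.    1.07  0.09] F [ 0.3 -0.3 -0. ] T [-0.02 -0.05  0.03] op 0.996
shift [-0.0171  0.4066  0.0536] rot [-6.000e-04 -1.300e-03  6.961e-01]
```

Call:
send_rows(
  plan=[
    [[-0.002,0.04,0],[0,0,0.08],1],
    [[-0.004,0.08,0],[0,0,0.16],1],
    [[-0.006,0.12,0],[0,0,0.24],1],
    [[-0.008,0.16,0],[0,0,0.32],1],
    [[-0.009,0.2,0],[0,0,0.4],1],
  ],
)

```text
clock: 2.25
eef_pos: [434.6, -16.4, 254.0]
tcp_rot: [-3.141, -0.002, -0.058]
contact_force: [0.9, 0.4, 0.2]
opening: 1.004
```

```bash
python3 go.py 497 -211.3 150 -0.35
```

```text
t 2.25 pos [434.6 -16.4 254. ] rot [-3.141e+00 -2.000e-03 -5.800e-02] q [-0.04  0.05  2.02  0.    1.07  0.02] F [0.9 0.4 0.2] T [ 0.04 -0.07 -0.01] op 1.004
shift [0.0734 0.1911 0.104 ] rot [-0.001 -0.002  0.292]
```

Call:
send_rows(
  plan=[
    [[0.014,0.037,0.014],[0,0,0.06],1],
    [[0.028,0.073,0.028],[0,0,0.12],1],
    [[0.042,0.11,0.042],[0,0,0.18],1],
    [[0.056,0.147,0.056],[0,0,0.24],1],
    [[0.07,0.182,0.07],[-0.001,-0.002,0.292],1],
  ],
)

```text
clock: 2.67
eef_pos: [494.1, -203.7, 183.8]
tcp_rot: [-3.141, -0.001, -0.354]
contact_force: [1.1, -0.1, -0.1]
opening: 1.001
```

```bash
python3 go.py 497 -211.3 60 -0.35
```

```text
t 2.67 pos [ 494.1 -203.7  183.8] rot [-3.141e+00 -1.000e-03 -3.540e-01] q [-0.39  0.29  1.89  0.    0.95 -0.04] F [ 1.1 -0.1 -0.1] T [ 0.01 -0.04 -0.  ] op 1.001
shift [0.0053 0.0061 0.1238] rot [-0.0001 -0.0008 -0.0036]
```

Call:
send_rows(
  plan=[
    [[0.0053,0.0061,0.03],[0,-0.001,0],1],
    [[0.0053,0.0061,0.06],[0,-0.001,0],1],
    [[0.0053,0.0061,0.09],[0,-0.001,0],1],
    [[0.0053,0.0061,0.115],[0,-0.001,0],1],
    [[0.0053,0.0061,0.12],[0,-0.001,0],1],
  ],
)

```text
clock: 3.08
eef_pos: [494.7, -210.5, 60.1]
tcp_rot: [-3.141, 0.006, -0.354]
contact_force: [-1.4, 0.8, 0.2]
opening: 0.998
```

```bash
python3 go.py 497 -211.3 25 -0.35; python3 - <<'E'
from h import *
show("top","top3.png",(310,190,90,80),s=7);show("side","side3.png",(240,220,110,100),s=6)
E
```

```text
t 3.08 pos [ 494.7 -210.5   60.1] rot [-3.141  0.006 -0.354] q [-0.41  0.49  1.95  0.    0.71 -0.05] F [-1.4  0.8  0.2] T [-0.05  0.03  0.01] op 0.998
shift [ 0.0027 -0.0001  0.0351] rot [-0.0004  0.0061 -0.0039]
```

View pics/side3.png

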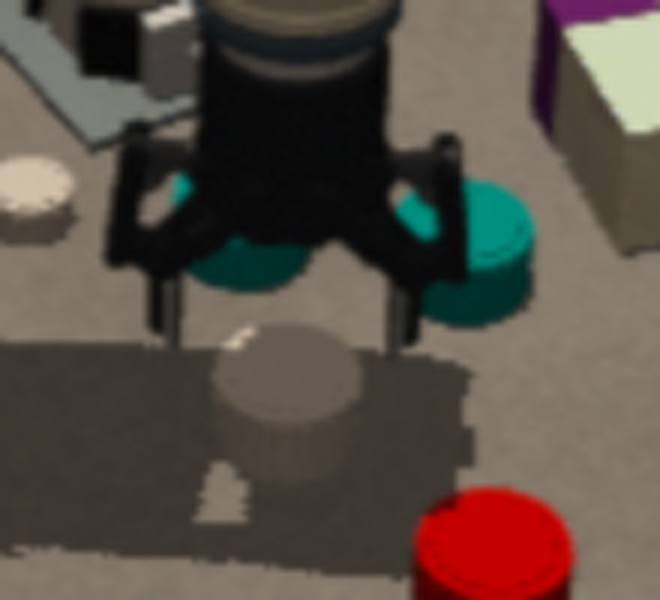

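View pics/top3.png

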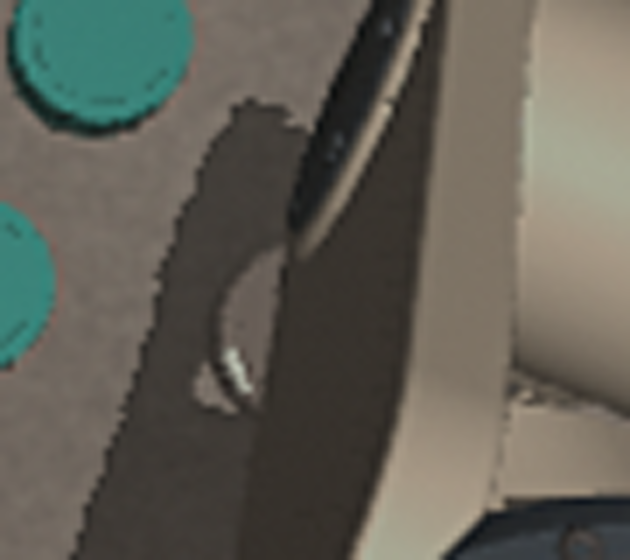

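Call:
send_rows(
  plan=[
    [[0.0015,0,0.012],[0,0.006,0],1],
    [[0.0025,0,0.024],[0,0.006,0],1],
    [[0.0025,0,0.035],[0,0.006,0],1],
    [[0.0025,0,0.035],[0,0.006,0],1],
    [[0.0025,0,0.035],[0,0.006,0],1],
  ],
  squeeze=30,
)

```text
clock: 3.6
eef_pos: [498.4, -211.7, 27.9]
tcp_rot: [-3.141, -0.002, -0.353]
contact_force: [0.5, 0.4, -0.5]
opening: 1.002
```

```bash
python3 go.py 497 -211.3 25 -0.35
```

```text
t 3.6 pos [ 498.4 -211.7   27.9] rot [-3.141e+00 -2.000e-03 -3.530e-01] q [-0.4   0.54  1.96  0.    0.64 -0.05] F [ 0.5  0.4 -0.5] T [ 0.05 -0.   -0.02] op 1.002
shift [-0.0015  0.0001  0.0029] rot [-0.0002 -0.0024 -0.0034]
```

Call:
send_rows(
  plan=[
    [[-0.001,0,0.003],[0,0,0],0.7],
    [[-0.001,0,0.003],[0,0,0],0.4],
    [[-0.001,0,0.003],[0,0,0],0],
    [[-0.001,0,0.003],[0,0,0],-0.2],
    [[-0.001,0,0.003],[0,0,0],-0.2],
  ],
  squeeze=30,
)

```text
clock: 4.02
eef_pos: [497.6, -211.4, 25.3]
tcp_rot: [-3.141, -0.003, -0.353]
contact_force: [-1.2, 0.1, 4.3]
opening: 0.716
```

```bash
python3 go.py 497 -211.3 25 -0.35
```

```text
t 4.02 pos [ 497.6 -211.4   25.3] rot [-3.141e+00 -3.000e-03 -3.530e-01] q [-0.4   0.55  1.96  0.    0.63 -0.05] F [-1.2  0.1  4.3] T [0.15 0.32 0.05] op 0.716
shift [-0.0006  0.0001  0.0003] rot [-0.0003 -0.0026 -0.0034]
```

Call:
send_rows(
  plan=[
    [[0,0,0],[0,0,0],-0.2],
    [[0,0,0],[0,0,0],-0.2],
    [[0,0,-0.01],[0,0,0],-0.2],
    [[0,0,-0.03],[0,0,0],-0.2],
    [[0,0,-0.06],[0,0,0],-0.2],
  ],
)

```text
clock: 4.43
eef_pos: [495.9, -210.7, 84.6]
tcp_rot: [-3.141, 0.002, -0.353]
contact_force: [-0.6, -0.5, -0.2]
opening: 0.717
```

```bash
python3 go.py 511 79 200 -0.35
```

```text
t 4.43 pos [ 495.9 -210.7   84.6] rot [-3.141e+00  2.000e-03 -3.530e-01] q [-0.4   0.45  1.95  0.    0.75 -0.05] F [-0.6 -0.5 -0.2] T [0.02 0.05 0.  ] op 0.717
shift [-0.0862 -0.277  -0.1152] rot [-0.0005  0.0016 -0.0034]
```

Call:
send_rows(
  plan=[
    [[0,0,-0.035],[0,0,0],-0.2],
    [[0,-0.01,-0.07],[0,0,0],-0.2],
    [[-0.01,-0.04,-0.1],[0,0,0],-0.2],
    [[-0.02,-0.075,-0.113],[0,0,0],-0.2],
    [[-0.032,-0.11,-0.115],[0,0.001,0],-0.2],
  ],
)

```text
clock: 4.85
eef_pos: [506.1, -96.1, 204.0]
tcp_rot: [-3.14, -0.006, -0.355]
contact_force: [0.8, 0.5, -1.2]
opening: 0.721
```

```bash
python3 go.py 511 79 200 -0.35
```

```text
t 4.85 pos [506.1 -96.1 204. ] rot [-3.14  -0.006 -0.355] q [-0.19  0.24  1.92  0.    0.98  0.16] F [ 0.8  0.5 -1.2] T [-0.02 -0.07 -0.  ] op 0.721
shift [-0.0563 -0.1659  0.0039] rot [-0.0017 -0.006  -0.0053]
```

Call:
send_rows(
  plan=[
    [[-0.013,-0.037,0],[0,-0.003,0],-0.2],
    [[-0.026,-0.075,0],[-0.001,-0.005,0],-0.2],
    [[-0.039,-0.112,0],[-0.001,-0.005,0],-0.2],
    [[-0.05,-0.15,0.003],[-0.001,-0.005,0],-0.2],
    [[-0.056,-0.166,0.004],[-0.001,-0.005,0],-0.2],
  ],
)

```text
clock: 5.27
eef_pos: [511.4, 82.9, 200.7]
tcp_rot: [-3.139, -0.002, -0.354]
contact_force: [-0.7, -1.2, -0.4]
opening: 0.716
```

Call:
send_rows(
  plan=[
    [[0,0,0],[0,0,0],-0.2],
    [[0,0,0],[0,0,0],-0.2],
    [[0,0,0.01],[0,0,0],-0.2],
    [[0,0,0.02],[0,0,0],-0.2],
    [[0,0,0.02],[0,0,0],-0.2],
  ],
)

```text
clock: 5.68
eef_pos: [510.0, 81.4, 178.4]
tcp_rot: [-3.141, 0.001, -0.355]
contact_force: [-0.9, -0.0, -0.5]
opening: 0.718
```

```bash
python3 go.py 511 79 180 -0.35; python3 - <<'E'
from h import *
s=status.sense(); p=s["eef_pos"]
zb=p[2]-25.3
for n,b in(("top",(185,180,100,85)),("side",(215,135,100,110))):
    im=viewer.grab_frame(n)
    show(n,n+"4.png",b,[hull(n,511,79,124,124,18.5)],s=6 if n=="side" else 8,im=im)
    for r in viewer.cut_out("cap_center",n)[:4]:
        m=r["mask"]; e=r["extent"]; print(n,r["p"],e, proj(n,[p[0],p[1],zb+17]))
        q,sc=fit(n,m,p[0],p[1],zb,zb+34,31) if abs(e[0]-250)<40 else (0,0); print(q,sc)
E
```

```text
t 5.68 pos [510.   81.4 178.4] rot [-3.141e+00  1.000e-03 -3.550e-01] q [0.15 0.28 1.93 0.   0.93 0.51] F [-0.9 -0.  -0.5] T [-0.02  0.04 -0.06] op 0.718
shift [ 0.0017  0.0019 -0.0016] rot [-0.0005  0.0011 -0.0054]
top 0.91 [308.4, 183.8, 29.8, 25.4] [[226.46326081 225.81334623]]
0 0
top 0.83 [291.7, 216.2, 25.2, 29.2] [[226.46326081 225.81334623]]
0 0
top 0.79 [383.4, 204.0, 33.3, 28.6] [[226.46326081 225.81334623]]
0 0
top 0.23 [207.0, 203.1, 66.5, 61.7] [[226.46326081 225.81334623]]
0 0
side 0.8 [270.2, 243.3, 21.0, 25.5] [[260.40306276 176.04222477]]
[510.03773297  81.42349044] 0.0
side 0.73 [245.0, 163.3, 28.1, 26.2] [[260.40306276 176.04222477]]
[509.12719504  84.61052438] 0.9411534771330088
side 0.62 [307.7, 299.8, 25.3, 30.3] [[260.40306276 176.04222477]]
0 0
side 0.58 [305.2, 250.7, 23.6, 20.7] [[260.40306276 176.04222477]]
0 0
```

View pics/side4.png

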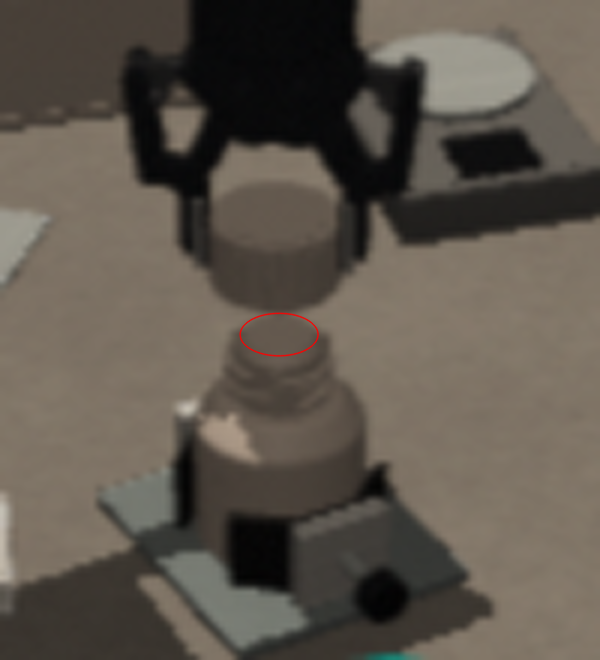

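View pics/top4.png

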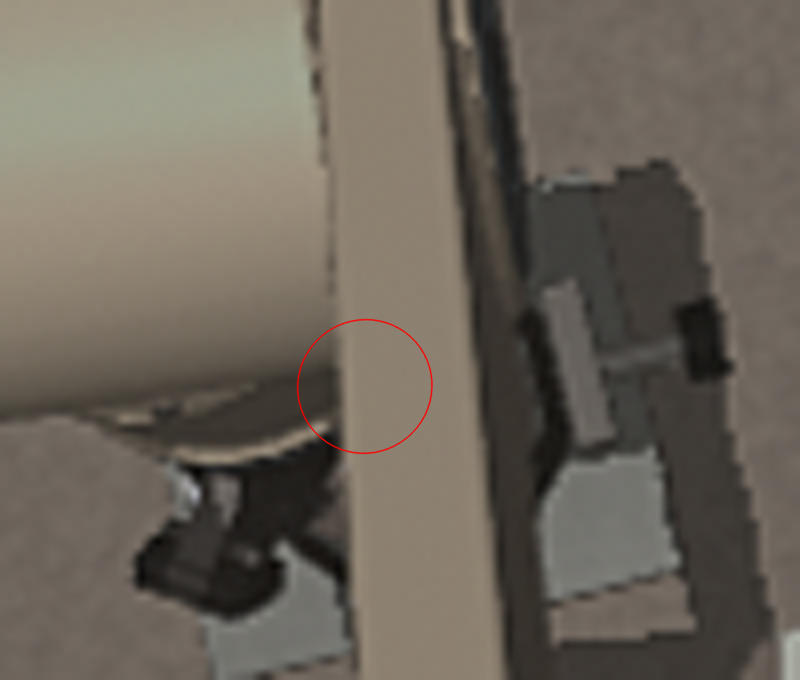

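Call:
send_rows(
  plan=[
    [[0.0013,0.001,0.008],[0,0.001,0],-0.2],
    [[0.0025,0.0024,0.016],[0,0.001,0],-0.2],
    [[0.0025,0.0024,0.024],[0,0.001,0],-0.2],
    [[0.0025,0.0024,0.03],[0,0.001,0],-0.2],
    [[0.0025,0.0024,0.03],[0,0.001,0],-0.2],
  ],
)

```text
clock: 6.3
eef_pos: [512.0, 78.9, 148.8]
tcp_rot: [-3.141, -0.0, -0.355]
contact_force: [-0.3, -1.2, -1.1]
opening: 0.718
```

```bash
python3 go.py 511.8 79.1 140 -0.35; python3 - <<'E'
from h import *
s=status.sense(); p=s["eef_pos"]; z=p[2]-25.3
show("side","side5.png",(225,160,70,60),[hull("side",p[0],p[1],z,z+34,31)],s=10)
E
```

```text
t 6.3 pos [512.   78.9 148.8] rot [-3.141 -0.    -0.355] q [0.15 0.32 1.95 0.   0.87 0.5 ] F [-0.3 -1.2 -1.1] T [-0.03 -0.01  0.02] op 0.718
shift [-0.0003 -0.0001  0.0088] rot [-0.0008 -0.     -0.005 ]
```

View pics/side5.png

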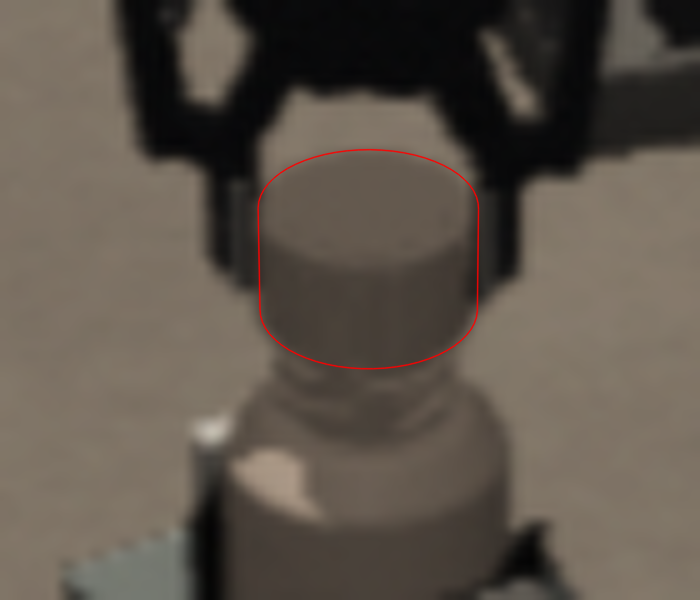

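Call:
send_rows(
  plan=[
    [[0,0,0.0015],[0,0,0],-0.2],
    [[0,0,0.003],[0,0,0],-0.2],
    [[0,0,0.0045],[0,0,0],-0.2],
    [[0,0,0.006],[0,0,0],-0.2],
    [[0,0,0.007],[0,0,0],-0.2],
  ],
  squeeze=30,
)

```text
clock: 6.77
eef_pos: [512.4, 79.1, 142.5]
tcp_rot: [-3.14, -0.001, -0.355]
contact_force: [0.0, -0.6, 0.3]
opening: 0.72
```

```bash
python3 go.py
```

```text
t 6.77 pos [512.4  79.1 142.5] rot [-3.14e+00 -1.00e-03 -3.55e-01] q [0.15 0.33 1.96 0.   0.85 0.5 ] F [ 0.  -0.6  0.3] T [0.01 0.01 0.02] op 0.72
```

Call:
send_rows(
  plan=[
    [[0,0,0.0005],[0,0,0],-0.2],
    [[0,0,0.001],[0,0,0],-0.2],
    [[0,0,0.0015],[0,0,0],-0.2],
    [[0,0,0.002],[0,0,0],-0.2],
    [[0,0,0.002],[0,0,0],-0.2],
  ],
)

```text
clock: 7.18
eef_pos: [512.4, 79.1, 140.4]
tcp_rot: [-3.14, -0.001, -0.355]
contact_force: [0.4, 0.7, -0.7]
opening: 0.716
```

```bash
python3 go.py
```

```text
t 7.18 pos [512.4  79.1 140.4] rot [-3.14e+00 -1.00e-03 -3.55e-01] q [0.15 0.33 1.96 0.   0.85 0.5 ] F [ 0.4  0.7 -0.7] T [ 0.03 -0.   -0.02] op 0.716
```

Call:
send_rows(
  plan=[
    [[0,0,0.0005],[0,0,0],-0.2],
    [[0,0,0.001],[0,0,0],-0.2],
    [[0,0,0.0015],[0,0,0],-0.2],
    [[0,0,0.002],[0,0,0],-0.2],
    [[0,0,0.002],[0,0,0],-0.2],
  ],
)

```text
clock: 7.6
eef_pos: [512.4, 79.1, 138.3]
tcp_rot: [-3.14, -0.001, -0.355]
contact_force: [0.6, -0.1, -0.2]
opening: 0.72
```

```bash
python3 go.py
```

```text
t 7.6 pos [512.4  79.1 138.3] rot [-3.14e+00 -1.00e-03 -3.55e-01] q [0.15 0.34 1.96 0.   0.84 0.5 ] F [ 0.6 -0.1 -0.2] T [-0.    0.01 -0.02] op 0.72
```

Call:
send_rows(
  plan=[
    [[0,0,0.0005],[0,0,0],-0.2],
    [[0,0,0.001],[0,0,0],-0.2],
    [[0,0,0.0015],[0,0,0],-0.2],
    [[0,0,0.0015],[0,0,0],-0.2],
    [[0,0,0.0015],[0,0,0],-0.2],
  ],
)

```text
clock: 8.02
eef_pos: [512.3, 79.1, 136.8]
tcp_rot: [-3.14, -0.001, -0.355]
contact_force: [-0.4, 0.2, -0.3]
opening: 0.718
```

```bash
python3 go.py
```

```text
t 8.02 pos [512.3  79.1 136.8] rot [-3.14e+00 -1.00e-03 -3.55e-01] q [0.15 0.34 1.96 0.   0.84 0.5 ] F [-0.4  0.2 -0.3] T [0.03 0.01 0.01] op 0.718
```

Call:
send_rows(
  plan=[
    [[0,0,0.0005],[0,0,0],-0.2],
    [[0,0,0.001],[0,0,0],-0.2],
    [[0,0,0.0015],[0,0,0],-0.2],
    [[0,0,0.0015],[0,0,0],-0.2],
    [[0,0,0.0015],[0,0,0],-0.2],
  ],
)

```text
clock: 8.43
eef_pos: [512.3, 79.0, 135.2]
tcp_rot: [-3.141, -0.001, -0.355]
contact_force: [-0.0, 0.8, -0.9]
opening: 0.717
```

```bash
python3 go.py
```

```text
t 8.43 pos [512.3  79.  135.2] rot [-3.141e+00 -1.000e-03 -3.550e-01] q [0.15 0.34 1.96 0.   0.84 0.5 ] F [-0.   0.8 -0.9] T [ 0.01 -0.05  0.03] op 0.717
```

Call:
send_rows(
  plan=[
    [[0,0,0.0003],[0,0,0],-0.2],
    [[0,0,0.0006],[0,0,0],-0.2],
    [[0,0,0.001],[0,0,0],-0.2],
    [[0,0,0.001],[0,0,0],-0.2],
    [[0,0,0.001],[0,0,0],-0.2],
  ],
)

```text
clock: 8.85
eef_pos: [512.3, 79.1, 134.2]
tcp_rot: [-3.141, -0.0, -0.355]
contact_force: [0.2, 0.4, 0.1]
opening: 0.714
```

```bash
python3 go.py
```

```text
t 8.85 pos [512.3  79.1 134.2] rot [-3.141 -0.    -0.355] q [0.15 0.34 1.96 0.   0.84 0.5 ] F [0.2 0.4 0.1] T [ 0.    0.02 -0.04] op 0.714
```

Call:
send_rows(
  plan=[
    [[0,0,0.0003],[0,0,0],-0.2],
    [[0,0,0.0006],[0,0,0],-0.2],
    [[0,0,0.001],[0,0,0],-0.2],
    [[0,0,0.001],[0,0,0],-0.2],
    [[0,0,0.001],[0,0,0],-0.2],
  ],
)

```text
clock: 9.27
eef_pos: [512.3, 79.0, 133.1]
tcp_rot: [-3.141, -0.0, -0.355]
contact_force: [0.4, -0.8, 0.1]
opening: 0.718
```

```bash
python3 go.py
```

```text
t 9.27 pos [512.3  79.  133.1] rot [-3.141 -0.    -0.355] q [0.15 0.34 1.96 0.   0.83 0.5 ] F [ 0.4 -0.8  0.1] T [-0.03 -0.01 -0.01] op 0.718
```

Call:
send_rows(
  plan=[
    [[0,0,0.0003],[0,0,0],-0.2],
    [[0,0,0.0006],[0,0,0],-0.2],
    [[0,0,0.001],[0,0,0],-0.2],
    [[0,0,0.001],[0,0,0],-0.2],
    [[0,0,0.001],[0,0,0],-0.2],
  ],
)

```text
clock: 9.68
eef_pos: [512.3, 79.0, 132.2]
tcp_rot: [-3.141, -0.0, -0.355]
contact_force: [-0.5, 0.9, -0.7]
opening: 0.712
```

```bash
python3 go.py
```

```text
t 9.68 pos [512.3  79.  132.2] rot [-3.141 -0.    -0.355] q [0.15 0.34 1.96 0.   0.83 0.5 ] F [-0.5  0.9 -0.7] T [ 0.02 -0.06 -0.01] op 0.712
```

Call:
send_rows(
  plan=[
    [[0,0,0.0003],[0,0,0],-0.2],
    [[0,0,0.0006],[0,0,0],-0.2],
    [[0,0,0.001],[0,0,0],-0.2],
    [[0,0,0.001],[0,0,0],-0.2],
    [[0,0,0.001],[0,0,0],-0.2],
  ],
)

```text
clock: 10.1
eef_pos: [512.2, 79.0, 131.1]
tcp_rot: [-3.141, -0.0, -0.355]
contact_force: [0.3, 0.3, -0.1]
opening: 0.713
```

```bash
python3 go.py;  python3 - <<'E'
from h import *
s=status.sense(); p=s["eef_pos"]; z=p[2]-25.3
show("side","side6.png",(225,160,70,60),[hull("side",p[0],p[1],z,z+34,31)],s=10)
E
```

```text
t 10.1 pos [512.2  79.  131.1] rot [-3.141 -0.    -0.355] q [0.15 0.35 1.97 0.   0.83 0.5 ] F [ 0.3  0.3 -0.1] T [-0.03  0.03 -0.07] op 0.713
```

View pics/side6.png

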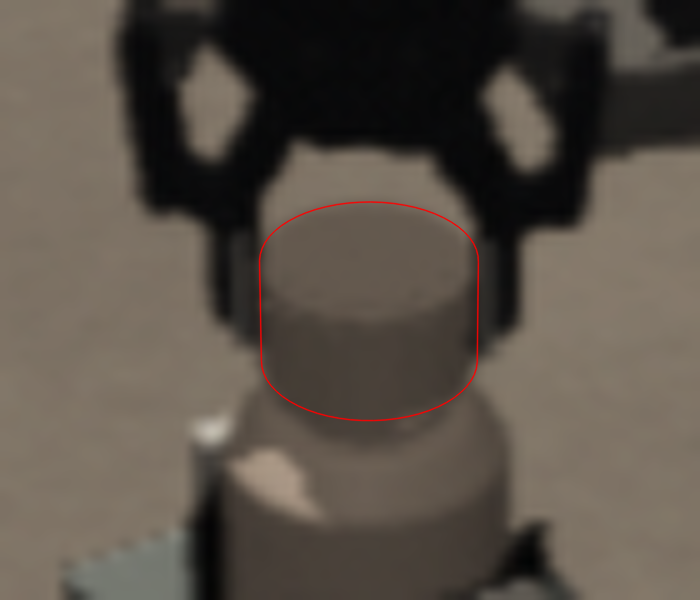

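Call:
send_rows(
  plan=[
    [[0,0,0.0004],[0,0,0],-0.2],
    [[0,0,0.0008],[0,0,0],-0.2],
    [[0,0,0.0012],[0,0,0],-0.2],
    [[0,0,0.0015],[0,0,0],-0.2],
    [[0,0,0.0015],[0,0,0],-0.2],
  ],
)

```text
clock: 10.57
eef_pos: [512.2, 79.0, 129.5]
tcp_rot: [-3.141, -0.0, -0.355]
contact_force: [0.8, 1.3, -0.8]
opening: 0.713
```

```bash
python3 go.py
```

```text
t 10.57 pos [512.2  79.  129.5] rot [-3.141 -0.    -0.355] q [0.15 0.35 1.97 0.   0.83 0.5 ] F [ 0.8  1.3 -0.8] T [ 0.02  0.04 -0.01] op 0.713
```

Call:
send_rows(
  plan=[
    [[0,0,0.0004],[0,0,0],-0.2],
    [[0,0,0.0008],[0,0,0],-0.2],
    [[0,0,0.0012],[0,0,0],-0.2],
    [[0,0,0.0012],[0,0,0],-0.2],
    [[0,0,0.0012],[0,0,0],-0.2],
  ],
)

```text
clock: 10.98
eef_pos: [512.2, 79.0, 128.3]
tcp_rot: [-3.141, -0.0, -0.355]
contact_force: [-1.0, -0.7, -0.3]
opening: 0.718
```

```bash
python3 go.py
```

```text
t 10.98 pos [512.2  79.  128.3] rot [-3.141 -0.    -0.355] q [0.15 0.35 1.97 0.   0.82 0.5 ] F [-1.  -0.7 -0.3] T [-0.02 -0.02 -0.02] op 0.718
```

Call:
send_rows(
  plan=[
    [[0,0,0.0003],[0,0,0],-0.2],
    [[0,0,0.0006],[0,0,0],-0.2],
    [[0,0,0.001],[0,0,0],-0.2],
    [[0,0,0.001],[0,0,0],-0.2],
    [[0,0,0.001],[0,0,0],-0.2],
  ],
)

```text
clock: 11.4
eef_pos: [512.2, 79.0, 127.3]
tcp_rot: [-3.141, -0.0, -0.355]
contact_force: [-0.3, -0.3, -1.2]
opening: 0.716
```

```bash
python3 go.py
```

```text
t 11.4 pos [512.2  79.  127.3] rot [-3.141 -0.    -0.355] q [0.15 0.35 1.97 0.   0.82 0.5 ] F [-0.3 -0.3 -1.2] T [-0.03 -0.01 -0.03] op 0.716
```

Call:
send_rows(
  plan=[
    [[0,0,0.0003],[0,0,0],-0.2],
    [[0,0,0.0006],[0,0,0],-0.2],
    [[0,0,0.001],[0,0,0],-0.2],
    [[0,0,0.001],[0,0,0],-0.2],
    [[0,0,0.001],[0,0,0],-0.2],
  ],
)

```text
clock: 11.82
eef_pos: [512.2, 79.0, 126.3]
tcp_rot: [-3.141, -0.0, -0.355]
contact_force: [-1.0, -0.5, -1.1]
opening: 0.717
```

```bash
python3 go.py
```

```text
t 11.82 pos [512.2  79.  126.3] rot [-3.141 -0.    -0.355] q [0.15 0.35 1.97 0.   0.82 0.5 ] F [-1.  -0.5 -1.1] T [-0.04 -0.01 -0.  ] op 0.717
```

Call:
send_rows(
  plan=[
    [[0,0,0.0003],[0,0,0],-0.2],
    [[0,0,0.0006],[0,0,0],-0.2],
    [[0,0,0.001],[0,0,0],-0.2],
    [[0,0,0.001],[0,0,0],-0.2],
    [[0,0,0.001],[0,0,0],-0.2],
  ],
)

```text
clock: 12.23
eef_pos: [512.3, 79.1, 125.8]
tcp_rot: [-3.141, -0.0, -0.355]
contact_force: [-1.7, -0.2, 6.9]
opening: 0.718
```

```bash
python3 go.py
```

```text
t 12.23 pos [512.3  79.1 125.8] rot [-3.141 -0.    -0.355] q [0.15 0.35 1.97 0.   0.82 0.5 ] F [-1.7 -0.2  6.9] T [ 0.03  0.41 -0.  ] op 0.718
```

Call:
send_rows(
  plan=[
    [[0,0,0.0003],[0,0,0],-0.2],
    [[0,0,0.0006],[0,0,0],-0.2],
    [[0,0,0.001],[0,0,0],-0.2],
    [[0,0,0.001],[0,0,0],-0.2],
    [[0,0,0.001],[0,0,0],-0.2],
  ],
)

```text
clock: 12.65
eef_pos: [512.4, 79.1, 125.7]
tcp_rot: [-3.14, -0.001, -0.355]
contact_force: [-3.8, -0.5, 12.9]
opening: 0.718
```

```bash
python3 go.py
```

```text
t 12.65 pos [512.4  79.1 125.7] rot [-3.14e+00 -1.00e-03 -3.55e-01] q [0.15 0.35 1.97 0.   0.82 0.5 ] F [-3.8 -0.5 12.9] T [-0.02  0.78 -0.04] op 0.718
```

Call:
send_rows(
  plan=[
    [[-0.0005,0.0002,-0.0005],[0,0,0],-0.2],
    [[-0.001,0.0003,-0.0005],[0,0,0.02],-0.2],
    [[-0.001,0.0003,-0.0004],[0,0,0.05],-0.2],
    [[-0.001,0.0003,-0.0002],[0,0,0.1],-0.2],
    [[-0.001,0.0003,-0.0002],[0,0,0.1],-0.2],
  ],
)

```text
clock: 13.07
eef_pos: [511.3, 79.2, 125.7]
tcp_rot: [-3.14, -0.0, -0.458]
contact_force: [1.2, 0.3, 0.0]
opening: 0.714
```

```bash
python3 go.py
```

```text
t 13.07 pos [511.3  79.2 125.7] rot [-3.14  -0.    -0.458] q [0.15 0.35 1.97 0.   0.82 0.61] F [1.2 0.3 0. ] T [ 0.07 -0.04  0.01] op 0.714
```

Call:
send_rows(
  plan=[
    [[0,0,0.0002],[0,0,0.04],-0.2],
    [[0,0,0.0004],[0,0,0.08],-0.2],
    [[0,0,0.0006],[0,0,0.12],-0.2],
    [[0,0,0.0008],[0,0,0.16],-0.2],
    [[0,0,0.0009],[0,0,0.2],-0.2],
  ],
)

```text
clock: 13.48
eef_pos: [511.2, 79.2, 124.7]
tcp_rot: [-3.14, -0.0, -0.659]
contact_force: [-1.0, 0.0, 1.5]
opening: 0.713
```

```bash
python3 go.py
```

```text
t 13.48 pos [511.2  79.2 124.7] rot [-3.14  -0.    -0.659] q [0.15 0.35 1.97 0.   0.81 0.81] F [-1.   0.   1.5] T [ 0.04  0.08 -0.01] op 0.713
```

Call:
send_rows(
  plan=[
    [[0,0,0.0002],[0,0,0.04],-0.2],
    [[0,0,0.0004],[0,0,0.08],-0.2],
    [[0,0,0.0006],[0,0,0.12],-0.2],
    [[0,0,0.0008],[0,0,0.16],-0.2],
    [[0,0,0.0009],[0,0,0.2],-0.2],
  ],
)

```text
clock: 13.9
eef_pos: [511.2, 79.2, 123.8]
tcp_rot: [-3.14, 0.0, -0.86]
contact_force: [-0.6, 0.1, 0.7]
opening: 0.719
```

```bash
python3 go.py
```

```text
t 13.9 pos [511.2  79.2 123.8] rot [-3.14  0.   -0.86] q [0.15 0.36 1.97 0.   0.81 1.01] F [-0.6  0.1  0.7] T [0.02 0.03 0.04] op 0.719
```

Call:
send_rows(
  plan=[
    [[0,0,0.0002],[0,0,0.04],-0.2],
    [[0,0,0.0004],[0,0,0.08],-0.2],
    [[0,0,0.0006],[0,0,0.12],-0.2],
    [[0,0,0.0008],[0,0,0.16],-0.2],
    [[0,0,0.0009],[0,0,0.2],-0.2],
  ],
)

```text
clock: 14.32
eef_pos: [511.3, 79.2, 122.8]
tcp_rot: [-3.14, 0.0, -1.061]
contact_force: [-0.3, -0.5, 0.3]
opening: 0.717
```

```bash
python3 go.py
```

```text
t 14.32 pos [511.3  79.2 122.8] rot [-3.14   0.    -1.061] q [0.15 0.36 1.97 0.   0.81 1.21] F [-0.3 -0.5  0.3] T [0.06 0.07 0.03] op 0.717
```

Call:
send_rows(
  plan=[
    [[0,0,0.0002],[0,0,0.04],-0.2],
    [[0,0,0.0004],[0,0,0.08],-0.2],
    [[0,0,0.0006],[0,0,0.12],-0.2],
    [[0,0,0.0008],[0,0,0.16],-0.2],
    [[0,0,0.0009],[0,0,0.2],-0.2],
  ],
  squeeze=25,
)

```text
clock: 14.73
eef_pos: [511.4, 79.3, 121.9]
tcp_rot: [-3.14, 0.001, -1.262]
contact_force: [0.0, 0.8, 1.4]
opening: 0.717
```

```bash
python3 go.py
```

```text
t 14.73 pos [511.4  79.3 121.9] rot [-3.140e+00  1.000e-03 -1.262e+00] q [0.15 0.36 1.97 0.   0.81 1.41] F [0.  0.8 1.4] T [ 0.06  0.03 -0.01] op 0.717
```

Call:
send_rows(
  plan=[
    [[0,0,0.0002],[0,0,0.04],-0.2],
    [[0,0,0.0004],[0,0,0.08],-0.2],
    [[0,0,0.0006],[0,0,0.12],-0.2],
    [[0,0,0.0008],[0,0,0.16],-0.2],
    [[0,0,0.0009],[0,0,0.2],-0.2],
  ],
  squeeze=22,
)

```text
clock: 15.15
eef_pos: [511.5, 79.3, 120.9]
tcp_rot: [-3.14, 0.001, -1.463]
contact_force: [0.1, 0.2, 0.8]
opening: 0.716
```

```bash
python3 go.py
```

```text
t 15.15 pos [511.5  79.3 120.9] rot [-3.140e+00  1.000e-03 -1.463e+00] q [0.15 0.36 1.97 0.   0.81 1.61] F [0.1 0.2 0.8] T [ 0.04 -0.    0.09] op 0.716
```

Call:
send_rows(
  plan=[
    [[0,0,0.0001],[0,0,0.02],-0.2],
    [[0,0,0.0002],[0,0,0.04],-0.2],
    [[0,0,0.0003],[0,0,0.06],-0.2],
    [[0,0,0.0004],[0,0,0.08],-0.2],
    [[0,0,0.0005],[0,0,0.1],-0.2],
  ],
)

```text
clock: 15.57
eef_pos: [511.5, 79.3, 120.4]
tcp_rot: [-3.14, 0.001, -1.564]
contact_force: [0.2, -0.5, 1.8]
opening: 0.716
```

```bash
python3 go.py
```

```text
t 15.57 pos [511.5  79.3 120.4] rot [-3.140e+00  1.000e-03 -1.564e+00] q [0.15 0.36 1.97 0.   0.8  1.71] F [ 0.2 -0.5  1.8] T [-0.11  0.06  0.01] op 0.716
```

Call:
send_rows(
  plan=[
    [[0,0,0.0001],[0,0,0.015],-0.2],
    [[0,0,0.0001],[0,0,0.03],-0.2],
    [[0,0,0.0002],[0,0,0.045],-0.2],
    [[0,0,0.0003],[0,0,0.06],-0.2],
    [[0,0,0.0003],[0,0,0.06],-0.2],
  ],
)

```text
clock: 15.98
eef_pos: [511.6, 79.4, 120.1]
tcp_rot: [-3.14, 0.001, -1.626]
contact_force: [0.7, -0.4, 1.2]
opening: 0.717
```

```bash
python3 go.py
```

```text
t 15.98 pos [511.6  79.4 120.1] rot [-3.140e+00  1.000e-03 -1.626e+00] q [0.15 0.36 1.97 0.   0.8  1.78] F [ 0.7 -0.4  1.2] T [ 0.09  0.01 -0.  ] op 0.717
```

Call:
send_rows(
  plan=[
    [[0,0,0.0001],[0,0,0.015],-0.2],
    [[0,0,0.0001],[0,0,0.03],-0.2],
    [[0,0,0.0002],[0,0,0.04],-0.2],
    [[0,0,0.0002],[0,0,0.04],-0.2],
    [[0,0,0.0002],[0,0,0.04],-0.2],
  ],
)

```text
clock: 16.4
eef_pos: [511.5, 79.4, 119.9]
tcp_rot: [-3.14, 0.001, -1.666]
contact_force: [-0.8, 0.2, 1.7]
opening: 0.717
```

```bash
python3 go.py
```

```text
t 16.4 pos [511.5  79.4 119.9] rot [-3.140e+00  1.000e-03 -1.666e+00] q [0.15 0.36 1.97 0.   0.8  1.82] F [-0.8  0.2  1.7] T [0.17 0.16 0.  ] op 0.717
```

Call:
send_rows(
  plan=[
    [[0,0,0.0001],[0,0,0.015],-0.2],
    [[0,0,0.0001],[0,0,0.03],-0.2],
    [[0,0,0.0002],[0,0,0.04],-0.2],
    [[0,0,0.0002],[0,0,0.04],-0.2],
    [[0,0,0.0002],[0,0,0.04],-0.2],
  ],
)

```text
clock: 16.82
eef_pos: [511.6, 79.7, 119.8]
tcp_rot: [-3.14, 0.002, -1.705]
contact_force: [-1.9, 4.5, 3.3]
opening: 0.721
```

```bash
python3 go.py
```

```text
t 16.82 pos [511.6  79.7 119.8] rot [-3.140e+00  2.000e-03 -1.705e+00] q [0.15 0.36 1.97 0.   0.8  1.85] F [-1.9  4.5  3.3] T [0.7  0.14 0.5 ] op 0.721
```

Call:
send_rows(
  plan=[
    [[0,0,0],[0,0,0.015],-0.2],
    [[0,0,0.0001],[0,0,0.03],-0.2],
    [[0,0,0.0001],[0,0,0.04],-0.2],
    [[0,0,0.0001],[0,0,0.04],-0.2],
    [[0,0,0.0001],[0,0,0.04],-0.2],
  ],
)

```text
clock: 17.23
eef_pos: [511.6, 79.8, 119.8]
tcp_rot: [-3.14, 0.002, -1.745]
contact_force: [-1.7, 3.8, 5.3]
opening: 0.718
```

```bash
python3 go.py
```

```text
t 17.23 pos [511.6  79.8 119.8] rot [-3.140e+00  2.000e-03 -1.745e+00] q [0.15 0.36 1.97 0.   0.8  1.89] F [-1.7  3.8  5.3] T [0.76 0.28 0.71] op 0.718
```

Call:
send_rows(
  plan=[
    [[0,0,0],[0,0,-0.01],-0.2],
    [[0,0,0],[0,0,-0.03],-0.2],
    [[0,0,0],[0,0,-0.03],0.45],
    [[0,0,0],[0,0,-0.03],0.7],
    [[0,0,0],[0,0,-0.03],1],
  ],
)

```text
clock: 17.65
eef_pos: [511.4, 79.4, 119.5]
tcp_rot: [-3.141, 0.001, -1.716]
contact_force: [0.1, -0.5, -0.4]
opening: 0.964
```

```bash
python3 go.py
```

```text
t 17.65 pos [511.4  79.4 119.5] rot [-3.141e+00  1.000e-03 -1.716e+00] q [0.15 0.36 1.97 0.   0.8  1.87] F [ 0.1 -0.5 -0.4] T [-0.  0. -0.] op 0.964
```

Call:
send_rows(
  plan=[
    [[0,0,0],[0,0,0],1],
    [[0,0,0],[0,0,0],1],
    [[0,0,-0.01],[0,0,0],1],
    [[0,0,-0.03],[0,0,0],1],
    [[0,0,-0.05],[0,0,0],1],
  ],
)

```text
clock: 18.07
eef_pos: [510.8, 79.2, 170.1]
tcp_rot: [3.141, 0.001, -1.716]
contact_force: [0.1, -0.4, -0.0]
opening: 0.999
```

```bash
python3 go.py 440 -150 260; python3 - <<'E'
from h import *
show("side","side7.png",(225,160,70,60),[hull("side",511.3,79,94.5,128.5,31)],s=10)
E
```

```text
t 18.07 pos [510.8  79.2 170.1] rot [ 3.141e+00  1.000e-03 -1.716e+00] q [0.15 0.29 1.94 0.   0.91 1.87] F [ 0.1 -0.4 -0. ] T [-0.01 -0.02  0.02] op 0.999
shift [ 0.2369  0.037  -0.0901] rot [0.0008 0.0007 0.    ]
```

View pics/side7.png

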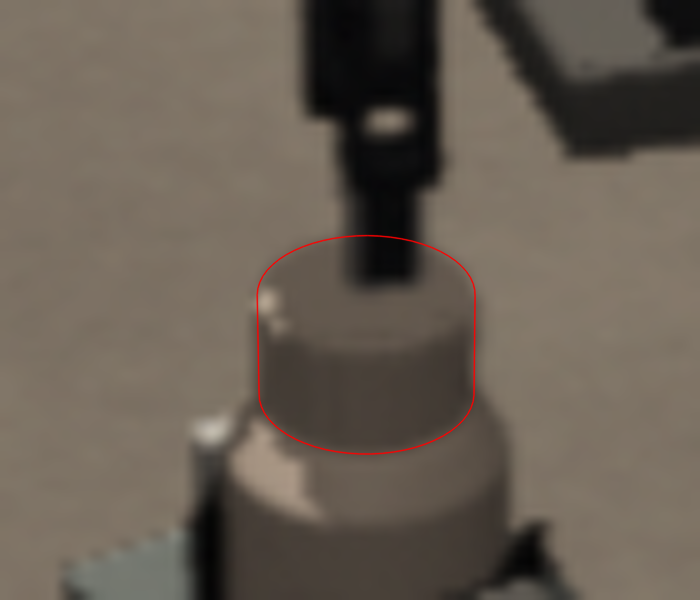

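Call:
send_rows(
  plan=[
    [[0,0,-0.03],[0,0,0],1],
    [[0.02,0,-0.06],[0,0,0],1],
    [[0.05,0.01,-0.08],[0,0,0],1],
    [[0.085,0.015,-0.09],[0,0,0],1],
    [[0.12,0.02,-0.09],[0,0,0],1],
  ],
)

```text
clock: 18.53
eef_pos: [476.3, -37.5, 267.2]
tcp_rot: [-3.131, 0.003, -1.714]
contact_force: [0.0, 0.0, -1.0]
opening: 0.999
```

Call:
send_rows(
  plan=[
    [[0.035,0,0],[0,0,0],1],
    [[0.07,0,0],[0,0,0],1],
    [[0.1,0,0],[0,0,0],1],
    [[0.12,0,0],[0,0,0],1],
    [[0.12,0,0],[0,0,0],1],
  ],
)

```text
clock: 18.95
eef_pos: [458.6, -159.4, 267.7]
tcp_rot: [-3.13, 0.001, -1.717]
contact_force: [0.1, 0.3, 0.4]
opening: 1.001
```

```bash
python3 go.py; python3 - <<'E'
from h import *
show("side","side8.png",(225,160,70,60),[hull("side",511.3,79,94.5,128.5,31)],s=10)
show("top","top8.png",(190,190,90,75),[hull("top",511.3,79,128.5,128.5,31)],s=8)
for n in("side","top"):
    viewer.grab_frame(n)
    for r in viewer.cut_out("cap_center",n):
        e=r["extent"]
        if abs(e[0]-235)<30: print(n,r["p"],e,fit(n,r["mask"],511,79,94.5,128.5,31))
E
```

```text
t 18.95 pos [ 458.6 -159.4  267.7] rot [-3.130e+00  1.000e-03 -1.717e+00] q [-0.34  0.11  1.91  0.    1.1   1.38] F [0.1 0.3 0.4] T [-0.01 -0.01  0.02] op 1.001
side 0.84 [249.5, 183.6, 15.5, 21.0] (array([506.09960938,  80.80761719]), np.float64(0.589890354952611))
top 0.58 [215.1, 212.0, 30.1, 29.8] (array([511.85860062,  79.66745758]), np.float64(0.9488842221863245))
```

View pics/side8.png

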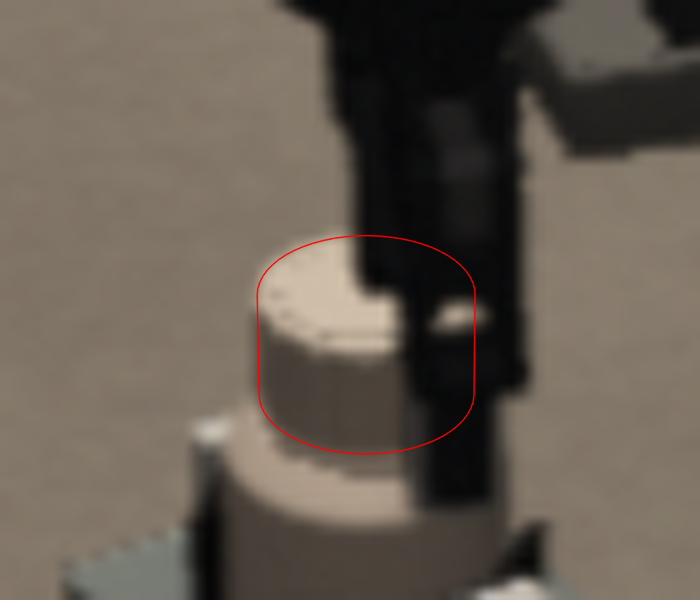

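View pics/top8.png

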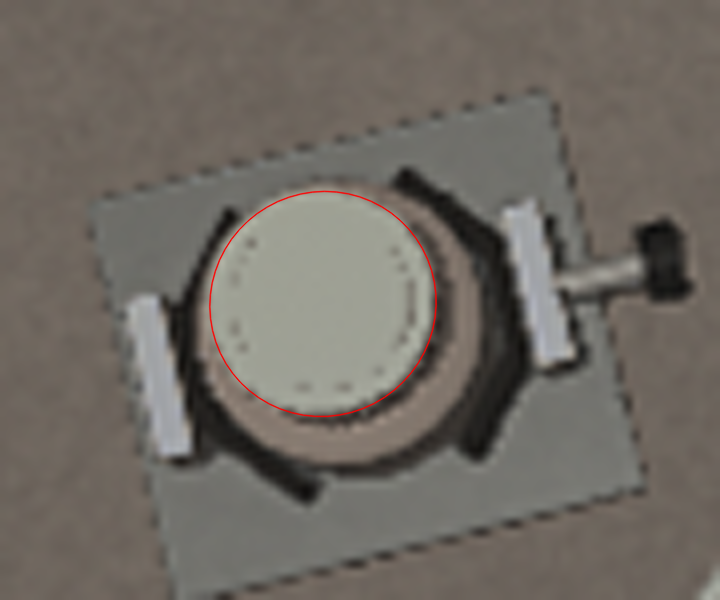

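```bash
python3 -c "
from rig import job; print(job.sign_off())"
```

```text
the job is handed in; nothing more can be done
None
```

The white cap is screwed home on the tub and released, the arm is clear of everything, and the job was handed in at about 19 s of the 72 s allowed.

- **Thread start:** I skipped the backward turn. When I lowered the cap, it passed the crest height without touching anything and met the thread only at the start depth (6.5 mm below the rim, up to 13 N). The lugs happened to be over the thread starts already.
- **Screwing:** It turned clockwise almost freely, dropping 6 mm over about 1.34 rad. It then met a firm stop at the home height, 12.5 mm below the rim by the arm's reading.
- **Force and torque:** Torque at the stop reached about 0.7 N m. That is below the 0.8 N m at which the tub slips, but close to it, and I had no direct reading of the tub's turn. The highest force I read at the wrist while the cap was on the tub was about 13 N.
- **Last checks:** In the top view the cap matches the predicted home outline, about 1 mm from the neck axis. The side view right after release, before the arm moved off, also matched and looked level. The last side fit was poor because the gripper partly hid the cap, so I did not count it. I saw no sign that the clamp or tub had moved, and I did not re-measure the other things on the counter.

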